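# Put a thread spool away in the cupboard's door rack

### The job

Swing the small cupboard's door wide open by its handle, stand the upright thread spool in the empty pocket of the rack on the inside of the door, then swing the door fully shut again. The wax jar already in the rack must stay upright in its own pocket, and the lying spool and the glass dish on the table must be left where they are.

Things in the scene. Friction and masses are not known exactly. Their poses are not given: they have to be found in the camera images.
- cupboard: Small dark-wood cupboard with a grey door, 120 deep (x) x 220 wide (y) x 160 high, fixed to the table, with a closed roof; its one door covers the whole front (-x side of this frame). Origin: centre of its underside on the table; z up.
- cupboard_door (a joint): Opening angle of the cupboard door in rad: 0 shut, grows to a stop at 1.9; seen from above the door opens counter-clockwise about a vertical hinge. Light friction (0.05 N m), no latch and no spring: it stays where it is left.
- hinge_axis (a point): Point on the door's vertical hinge axis, 137 above the table. Its frame turns with the door: y runs along the door from the hinge to the free edge (218 away), -x points out of the door's outer face, z up. The door panel is 15 thick, centred on this axis, its top 156 above the table.
- handle_grip (a point): Grip point on the axis of the door's handle bar, 137 above the table, 190 along the door from the hinge and 43.5 outside (-x) of the hinge axis; it moves with the door and its axes are parallel to those of hinge_axis. Fingers can come down from above on both sides of the bar, with the line between the fingers along the door (y).
- pocket_inner (a point): Centre of the floor of the rack pocket nearer the hinge: 85 above the table, 78 along the door from the hinge axis and 42.5 inside (+x) of it. Axes parallel to those of hinge_axis.
- pocket_outer (a point): The same for the pocket nearer the door's free edge, 144 along the door from the hinge axis. One of the two pockets holds the wax jar, the other is empty; which is which varies.
- spool: Thread spool standing upright on the table, a cylinder 51 in diameter and 60 high, about 40 g. Origin: centre of its underside; z along its axis, up.
- wax_jar: Low round open plastic jar, 52 in diameter and 24 high, loose in one of the rack's pockets (hidden while the door is shut). Origin: centre of its underside, z up.
- lying_spool: Wider thread spool lying on its side on the table, 76 x 72 x 51 high; a bystander. Origin: centre of its underside.
- dish: Octagonal glass dish, 67 across and 18 high, on the table; a bystander. Origin: centre of its underside.
- handle_top (a point): The door's handle: a vertical round steel bar 10 thick, from 60 to 155 above the table, its centre 36 off the door's outer face; two short stems at 75 and 125 above the table join it to the door. This point is the bar's top end.
- rack_rim (a point): Aluminium rack on the door's inner face: two open-topped square pockets in a row along the door, each 62 x 62 inside, walls 4 thick and 20 high, floors 85 above the table (the door rises 71 above the floor). Door shut: inside, under the roof; door open: loaded from above with the line between the fingers along the door. This point: middle of the rack at rim height.
Mind the look-alikes: they are no part of the job. Of the things that look like the spool, the smallest one is meant.

How it is judged:
By the outcome, as a careful person would: the job done as asked, in the order asked, and still so for the second after the job is handed in, with the robot touching nothing.
It also fails if it takes over 72 s, if anything falls off the work surface, if the arm or the gripper's body presses on something with over 40 N, if the wrist force passes 120 N, or if a joint passes its speed limit or range.

### The arm

A 7-joint arm with a two-finger parallel gripper is mounted at the origin on the work surface; the furniture and walls round the work are solid. World frame = base frame: x ahead of the robot, y to its left, z up, the work surface at z = 0. Lengths are in m, angles in degrees, forces in N, time in s.
With the tool pointing down it reaches from about 0.425 to 0.875 m from the base axis. Payload 4.7 kg.
Tool frame: the origin (TCP) lies at the very end of the fingers, on their centre line; the grasp point (between the pads) lies 19 mm behind it; z points along the fingers, y is the line along which they close (so a half turn about z gives the same grasp; the last joint's range is limited). The gripper opens to 87 mm and grips with 3 to 60 N. Pads are 19 mm wide; open, the fingers measure 117 mm over their backs; the gripper's body (75 mm by 190 mm) begins 51 mm behind the grasp point.
Start: joints at [-70.869, 18.392, -4.016, 83.108, 1.295, 78.541, -3.26], TCP at [0.204, 0.617, 0.223] pointing down, gripper open.
Joint ranges: [-163.93, 163.93], [-17.29, 119.83], [-79.2, 71.16], [3.27, 140.29], [-89.18, 269.18], [5.43, 117.66], [-154.24, 154.24]. Speed limits (degrees/s): [147.25, 147.25, 180, 180, 180, 180, 180].

### API

Orientations are given as [roll, pitch, yaw] about the fixed x, y, z axes, in that order (R = Rz(yaw) Ry(pitch) Rx(roll)).
In Python, from cell import get_obs, eyes, env gives the robot as it stands.
- The arm moves only by the tool servo_tool, never from a script. Its argument "series" is a list that holds one entry, the list of rows, each a list of 7 numbers: the shift along the tool's x, y, z in units of 300 mm (1.0 is 300 mm), then the turn, a rotation vector about the tool's x, y, z in units of pi rad (1.0 is pi rad), then the opening, from 0 (shut) to 1 (fully open). In form: [[[tx, ty, tz, wx, wy, wz, gripper], ...]]. A call has 1 to 12 rows; each row is the pose to reach, as a shift and turn from the pose commanded when the call began, along the tool's axes at that moment, turning the shorter way round; what a row does not reach only later rows make up. A row lasts 1/12 s, in which the tool goes at most 41.7 mm and 7.16 degrees, less where a joint would pass 70% of its speed; a pose out of reach is approached as far as the arm can. A call with a number of a shift or a turn outside -1 to 1 is refused whole. A call with a gripper value outside its range is refused whole. The fingers move at their own pace and stop on an object; "grip_force" is the grip in N (left out, the last holds). Time passes only in rows, so rows that repeat a pose let the fingers close. It gives the time, the measured TCP pose, the force, the opening and the grip force at its end, in the units of the state.
- get_obs(): the state, without advancing time (a new reading comes with each control period).
- eyes.read_camera(name): name is "scene" or "top" or "wrist"; returns a dict with "frame" (480x640x3 uint8, red, green, blue), "depth" (480x640 float32, m along the optical axis (not along the pixel's ray), 0 where there is no reading), "fx", "fy", "cx", "cy" (pixels), "distortion" ([k1, k2, p1, p2, k3] as OpenCV has them; the pictures are not rectified), "origin" and "rotation" of the camera in the world; the wrist camera has in their place "mount" (4x4, takes a point from camera to tool coordinates, whose origin is the TCP and whose axes are the flange's). Camera axes: x right, y down, z forward; pixel columns grow to the right and rows downward; lengths in m; the calibration is good to about 2 mm. A picture is of the moment at which its call begins: read the wrist's pose just before it.
- env.sign_off(): hands the job in; it is judged then, once.
The state is a dict: "time_s": time; "qpos": joint angles; "joint_velocities": joint speeds; "effort": joint torques, N m; "tool_pos": TCP position; "tool_rot": TCP orientation; "force": force on the tool from outside, world axes, zero at the start; "wrist_torque": the same for the moment, N m; "grip_width": finger opening in m; "grasp_force": force on a finger pad.
Only numpy, scipy, OpenCV 4.12 (cv2) and the standard library are available. Lean on these libraries where they do the work, as an engineer would, in place of code of your own. Each camera call takes 0.05 s, during which the arm holds its last target. There are 200 camera calls.

## Working session

There is one attempt and no reset: what is moved stays moved. The work goes in short steps, Python scripts to look and compute and a tool call to move; the robot and the scene stay as the last step left them, time stands still between calls to the robot, and variables do not carry over. Pictures are saved under pics/ and viewed, at most 10 in all, crops included, and the job is handed in when it is done.

Besides the shell and the picture viewer there is one more tool, called by a JSON object that holds its "fn" and its "kwargs", one argument or row to a line. servo_tool: Moves the arm, as the interface text tells. Shifts and turns lie within -1 to 1; 1 stands for 300 mm of shift or pi rad of turn. Its arguments: {"type":"object","properties":{"series":{"type":"array"},"grip_force":{"type":"number"}},"required":["series"]}

```bash
ls; mkdir -p pics; cat > h.py <<'E'
import numpy as np, cv2
from cell import get_obs, eyes, env
def cloud(c):
    d=c["depth"]; h,w=d.shape
    K=np.array([[c["fx"],0,c["cx"]],[0,c["fy"],c["cy"]],[0,0,1.]])
    u,v=np.meshgrid(np.arange(w),np.arange(h))
    p=cv2.undistortPoints(np.stack([u,v],-1).reshape(-1,1,2).astype(np.float64),K,np.array(c["distortion"],float)).reshape(h,w,2)
    P=np.dstack([p[...,0]*d,p[...,1]*d,d])
    return P@np.array(c["rotation"]).T+np.array(c["origin"])
E
python3 - <<'E'
from h import *
o=get_obs(); print({k:np.round(v,3).tolist() if not isinstance(v,dict) else v for k,v in o.items()})
for n in("scene","top"):
    c=eyes.read_camera(n); cv2.imwrite(f"pics/{n}0.png",c["frame"][...,::-1]); np.savez(f"{n}0.npz",**{k:v for k,v in c.items()})
    print(n,c["origin"],np.round(c["rotation"],2).tolist(),c["fx"])
E
```

```text
pics
{'time_s': 0.0, 'qpos': [-70.869, 18.437, -4.015, 83.175, 1.295, 78.54, -3.259], 'joint_velocities': [0.068, -0.027, -0.062, 0.034, -0.064, 0.029, 0.02], 'effort': [0.001, -49.127, -0.404, -31.253, -0.064, 0.043, 0.0], 'tool_pos': [0.204, 0.617, 0.221], 'tool_rot': [-179.894, 0.006, 161.679], 'force': [0.793, 0.102, -0.736], 'wrist_torque': [-0.009, 0.059, -0.01], 'grasp_force': 0.0, 'grip_width': 0.087}
scene [-0.07113581 -0.6992858   0.91461358] [-133.79, 1.26, -45.46] 493.3324697494467
top [ 0.33747338 -0.0769414   1.10394172] [-168.21, 0.09, -94.14] 491.3841592442075
```

```bash
cat >> h.py <<'E'
from scipy.spatial.transform import Rotation as Ro
def rot(e): return Ro.from_euler("xyz",e,degrees=True).as_matrix()
_c=cloud
def cloud(c):
    c=dict(c); c["rotation"]=rot(c["rotation"]) if np.size(c["rotation"])==3 else c["rotation"]; return _c(c)
E
python3 - <<'E'
from h import *
a=np.hstack([cv2.imread(f"pics/{n}0.png") for n in("scene","top")]); cv2.imwrite("pics/both.png",cv2.resize(a,(800,300)))
P=cloud(np.load("top0.npz")); print(np.round(P[::60,::80],2).tolist())
E
```

```text
[[[1.51, 0.92, -0.23], [1.56, 0.69, -0.34], [1.55, 0.41, -0.37], [1.72, 0.16, -0.62], [1.8, -0.17, -0.76], [1.78, -0.53, -0.75], [1.75, -0.88, -0.74], [1.75, -1.26, -0.76]], [[1.31, 0.93, -0.28], [1.59, 0.88, -0.74], [1.56, 0.53, -0.75], [1.52, 0.19, -0.74], [1.49, -0.15, -0.75], [1.47, -0.49, -0.75], [1.45, -0.83, -0.74], [1.44, -1.19, -0.75]], [[1.11, 0.93, -0.31], [1.3, 0.86, -0.74], [1.27, 0.53, -0.74], [1.24, 0.2, -0.75], [1.1, -0.12, -0.51], [1.2, -0.46, -0.75], [1.18, -0.79, -0.75], [1.16, -1.14, -0.76]], [[1.07, 1.21, -0.75], [1.04, 0.85, -0.74], [1.01, 0.53, -0.75], [0.99, 0.2, -0.75], [0.86, -0.11, -0.45], [0.94, -0.43, -0.76], [0.92, -0.75, -0.75], [0.9, -1.08, -0.75]], [[0.81, 1.19, -0.75], [0.79, 0.85, -0.75], [0.59, 0.28, 0.0], [0.54, 0.07, 0.16], [0.56, -0.09, 0.0], [0.54, -0.26, 0.08], [0.53, -0.45, 0.03], [0.65, -1.04, -0.75]], [[0.57, 1.18, -0.75], [0.55, 0.85, -0.75], [0.45, 0.28, 0.0], [0.44, 0.1, 0.02], [0.43, -0.08, 0.0], [0.41, -0.26, 0.0], [0.4, -0.44, 0.0], [0.42, -1.0, -0.75]], [[0.34, 1.17, -0.75], [0.32, 0.84, -0.75], [0.32, 0.28, 0.01], [0.31, 0.11, -0.0], [0.3, -0.07, -0.0], [0.28, -0.24, -0.0], [0.27, -0.41, 0.05], [0.19, -0.97, -0.76]], [[0.19, 0.73, -0.1], [0.16, 0.6, -0.27], [0.19, 0.29, 0.0], [0.18, 0.11, 0.0], [0.17, -0.06, 0.0], [0.16, -0.23, 0.0], [0.14, -0.41, -0.0], [-0.02, -0.94, -0.76]]]
```

View pics/top0.png

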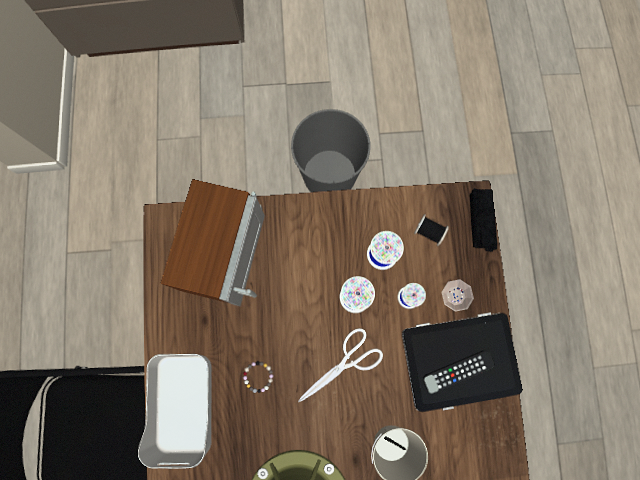

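View pics/scene0.png

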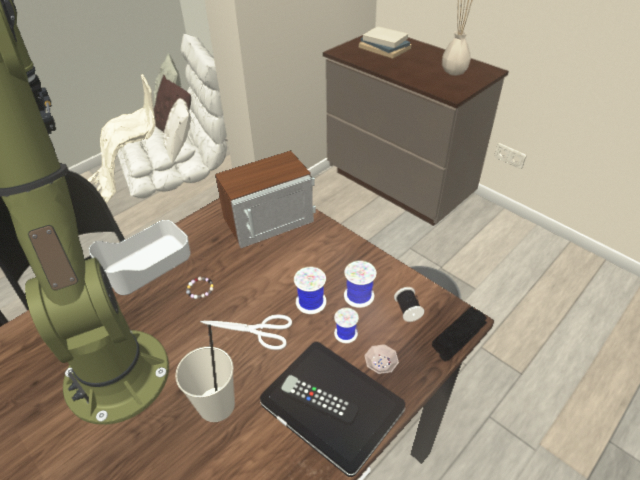

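The top view shows the cupboard at (215,240), its hinge at the upper door end (255,195) and the handle at (243,293). The small upright spool is at (412,295), with two larger look-alikes at (385,250) and (358,294). The lying spool is at (432,229) and the dish at (458,295).

```bash
python3 - <<'E'
from h import *
c=np.load("top0.npz"); P=cloud(c); im=c["frame"]
Z=P[...,2]
def reg(x0,x1,y0,y1): 
    m=np.zeros(Z.shape,bool); m[y0:y1,x0:x1]=1; return m
m=reg(150,280,170,315)
print("table z",np.median(Z[330:345,200:230]),np.median(Z[330:340,420:440]),np.median(Z[265:275,420:440]))
for lo,hi in((.15,.17),(.14,.17)):
    pts=P[m&(Z>lo)&(Z<hi)][:,:2]; r=cv2.minAreaRect((pts*1000).astype(np.float32)); print(lo,len(pts),r,cv2.boxPoints(r).tolist(),np.median(P[m&(Z>lo)&(Z<hi)][:,2]))
# roof: brown ; door: grey
hsv=cv2.cvtColor(im,cv2.COLOR_RGB2HSV)
roof=m&(Z>.14)&(hsv[...,1]>90)
r=cv2.minAreaRect((P[roof][:,:2]*1000).astype(np.float32)); print("roof",r,cv2.boxPoints(r).tolist(),np.median(Z[roof]))
g=m&(Z>.14)&(Z<.17)&(hsv[...,1]<60)
r=cv2.minAreaRect((P[g][:,:2]*1000).astype(np.float32)); print("grey",r,cv2.boxPoints(r).tolist(),np.median(Z[g]))
for n,(x,y) in dict(small=(412,295),b1=(387,247),b2=(358,294),lying=(432,229),dish=(458,295)).items():
    k=reg(x-24,x+24,y-24,y+24)&(Z>.008)&(Z<.2)
    n_,lab=cv2.connectedComponents(k.astype(np.uint8)); k=lab==lab[y,x]
    q=P[k]; top=np.percentile(q[:,2],90); t=q[q[:,2]>top-.008]
    cc,rr=cv2.minEnclosingCircle((t[:,:2]*1000).astype(np.float32)); print(n,len(q),"top",top.round(4),"circ",np.round(cc,1),round(rr,1),"mean",t.mean(0).round(4))
# obstacles
h=(Z>.03)&(Z<.4)
n_,lab,st,ce=cv2.connectedComponentsWithStats(h.astype(np.uint8))
for i in range(1,n_):
    if st[i,4]>60: q=P[lab==i]; print(st[i].tolist(),q.min(0).round(3),q.max(0).round(3))
big=cv2.resize(im[170:320,150:290,::-1],None,fx=4,fy=4,interpolation=cv2.INTER_CUBIC); cv2.imwrite("pics/c1.png",big)
E
```

```text
table z 0.0004477582603215069 0.026749835429817237 0.0007517345006869958
0.15 7522 ((548.1748046875, 116.02102661132812), (176.20892333984375, 221.8329620361328), 73.27046966552734) [[416.5917053222656, 63.57341766357422], [629.0354614257812, -0.28211212158203125], [679.7579345703125, 168.4686279296875], [467.31414794921875, 232.32415771484375]] 0.16031190028212544
0.14 7668 ((548.9696044921875, 117.11277770996094), (175.1801300048828, 224.73388671875), 74.4731674194336) [[417.2565002441406, 62.79875946044922], [633.7887573242188, 2.6398239135742188], [680.6827392578125, 171.42678833007812], [464.15045166015625, 231.58572387695312]] 0.16026434546219887
roof ((512.9871215820312, 41.01731872558594), (355.4653625488281, 229.1762237548828), 66.71488189697266) [[337.4733581542969, -76.94139862060547], [547.9829711914062, -167.53634643554688], [688.5008544921875, 158.97604370117188], [477.99127197265625, 249.57098388671875]] 0.16064561097925628
grey ((542.7188720703125, 76.99578857421875), (71.93248748779297, 230.99609375), 86.96993255615234) [[425.4811096191406, 47.185054779052734], [656.
[... 583 characters left out ...]
.166]
[473, 188, 23, 59, 1025] [ 0.517 -0.491  0.03 ] [ 0.655 -0.439  0.047]
[415, 215, 33, 30, 465] [ 0.531 -0.375  0.03 ] [ 0.598 -0.301  0.054]
[370, 232, 34, 33, 863] [ 0.489 -0.262  0.031] [ 0.556 -0.191  0.091]
[341, 276, 34, 34, 918] [ 0.397 -0.192  0.033] [ 0.466 -0.122  0.091]
[401, 283, 25, 24, 452] [ 0.396 -0.302  0.03 ] [ 0.446 -0.252  0.067]
[422, 350, 72, 43, 1447] [ 0.214 -0.437  0.03 ] [ 0.293 -0.282  0.052]
[138, 354, 73, 115, 1920] [0.11  0.166 0.03 ] [0.333 0.304 0.102]
[371, 427, 57, 53, 1526] [ 0.064 -0.26   0.03 ] [ 0.164 -0.153  0.136]
[384, 436, 20, 13, 74] [ 0.107 -0.229  0.031] [ 0.163 -0.174  0.196]
[272, 466, 48, 14, 338] [ 0.056 -0.05   0.03 ] [0.083 0.046 0.064]
```

View pics/c1.png

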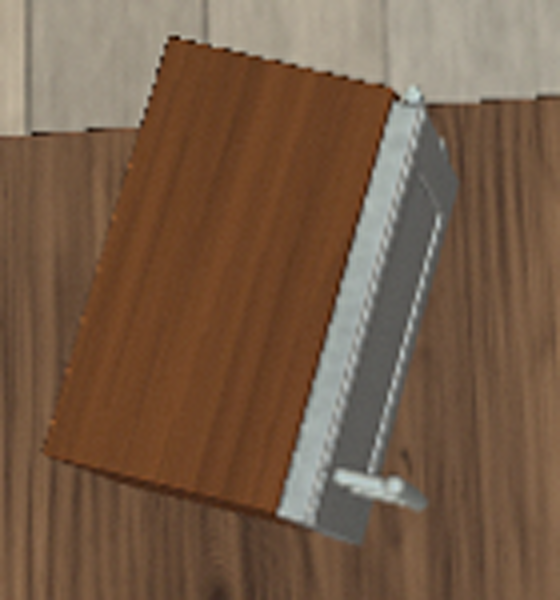

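The crop shows the hinge pin top at crop (413,93), the door top's free end at (277,515) to (317,525), and the handle bar's top near (400,483).

```bash
cat >> h.py <<'E'
def ray(c,px,z):
    K=np.array([[c["fx"],0,c["cx"]],[0,c["fy"],c["cy"]],[0,0,1.]])
    p=cv2.undistortPoints(np.array(px,float).reshape(-1,1,2),K,np.array(c["distortion"],float)).reshape(-1,2)
    d=np.c_[p,np.ones(len(p))]@rot(c["rotation"]).T; o=np.array(c["origin"])
    return o+d*((z-o[2])/d[:,2])[:,None]
E
python3 - <<'E'
from h import *
c=np.load("top0.npz"); P=cloud(c); im=c["frame"]; Z=P[...,2]
f=lambda X,Y:((X+.5)/4-.5+150,(Y+.5)/4-.5+170)
for n,x,y,z in(("pin",413,93,.162),("in_h",393,98,.156),("out_h",425,108,.156),("in_f",277,515,.156),("out_f",317,525,.156),("bar",400,483,.155),("roof_farR",397,90,.16),("roof_nearL",45,455,.16),("roof_farL",170,38,.16),("roof_nearR",277,515,.16)):
    print(n,(ray(c,[f(x,y)],z)[0,:2]*1000).round(1))
hsv=cv2.cvtColor(im,cv2.COLOR_RGB2HSV)
m=np.zeros(Z.shape,bool); m[185:305,215:262]=1
g=(m&(abs(Z-.156)<.006)&(hsv[...,1]<60)).astype(np.uint8)
n_,lab,st,_=cv2.connectedComponentsWithStats(g); i=1+st[1:,4].argmax(); k=(lab==i)
vv,uu=np.nonzero(k); q=ray(c,np.c_[uu,vv],.156)[:,:2]*1000
r=cv2.minAreaRect(q.astype(np.float32)); print(st[i],r,cv2.boxPoints(r).round(1).tolist())
mu=q.mean(0); w=np.linalg.svd(q-mu,full_matrices=False)[2][0]; print(mu.round(1),w,np.degrees(np.arctan2(w[1],w[0])))
# handle pixels by height over table in front of door
d=-w if w[0]>0 else w   # hinge->free is -x
nrm=np.array([d[1],-d[0]])  # candidate x_c axis
print("d",d,"xc",nrm)
mm=np.zeros(Z.shape,bool); mm[280:302,228:262]=1
for v in range(284,299,2): print(v,[tuple((P[v,u]*1000).round().astype(int)) for u in range(238,258,3)])
E
```

```text
pin [637.8  40.8]
in_h [637.9  51.8]
out_h [631.4  35.8]
in_f [432.4 116.7]
out_f [426.3  97.5]
bar [443.9  56.6]
roof_farR [640.6  49. ]
roof_nearL [468.8 228.8]
roof_farL [677.1 163.6]
roof_nearR [432.  115.9]
[219 195  38 106 968] ((532.5872802734375, 75.48501586914062), (18.90607261657715, 215.35791015625), 72.18859100341797) [[427.20001220703125, 99.4000015258789], [632.2000122070312, 33.5], [638.0, 51.5], [433.0, 117.4000015258789]]
[530.8  76.3] [-0.95246622  0.30464422] 162.2632390986387
d [-0.95246622  0.30464422] xc [0.30464422 0.95246622]
284 [(np.int64(467), np.int64(91), np.int64(81)), (np.int64(472), np.int64(91), np.int64(42)), (np.int64(473), np.int64(86), np.int64(27)), (np.int64(476), np.int64(84), np.int64(0)), (np.int64(475), np.int64(77), np.int64(1)), (np.int64(475), np.int64(70), np.int64(2)), (np.int64(475), np.int64(63), np.int64(-1))]
286 [(np.int64(464), np.int64(93), np.int64(71)), (np.int64(468), np.int64(92), np.int64(35)), (np.int64(470), np.int64(88), np.int64(21)), (np.int64(472), np.int64(84), np.int64(-3)), (np.int64(471), np.int64(77), np.int64(0))
[... 1311 characters left out ...]
(57), np.int64(107)), (np.int64(445), np.int64(56), np.int64(66))]
296 [(np.int64(445), np.int64(97), np.int64(52)), (np.int64(448), np.int64(95), np.int64(18)), (np.int64(449), np.int64(92), np.int64(0)), (np.int64(449), np.int64(85), np.int64(-2)), (np.int64(448), np.int64(78), np.int64(4)), (np.int64(439), np.int64(59), np.int64(90)), (np.int64(448), np.int64(64), np.int64(1))]
298 [(np.int64(441), np.int64(98), np.int64(47)), (np.int64(444), np.int64(96), np.int64(13)), (np.int64(445), np.int64(91), np.int64(4)), (np.int64(445), np.int64(85), np.int64(-1)), (np.int64(444), np.int64(78), np.int64(0)), (np.int64(443), np.int64(71), np.int64(4)), (np.int64(443), np.int64(65), np.int64(-2))]
```

```bash
cat >> h.py <<'E'
H=np.array([.6375,.041]); PHI=72.2
def door(th,along,inn):   # th rad -> world xy, yaw of door frame deg
    a=PHI+np.degrees(th); x=np.array([np.cos(np.radians(a)),np.sin(np.radians(a))]); y=np.array([-x[1],x[0]])
    return H+along*y+inn*x, a
def rel(p,yaw,p0=None,r0=None):
    o=get_obs(); p0=np.array(o["tool_pos"] if p0 is None else p0); R0=rot(o["tool_rot"] if r0 is None else r0)
    R=rot([180,0,yaw]); s=R0.T@(np.array(p)-p0)/.3; w=Ro.from_matrix(R0.T@R).as_rotvec()/np.pi
    return np.r_[s,w].round(4).tolist()
E
python3 - <<'E'
from h import *
h,a=door(0,.19,-.0435); print(h,a)
o=get_obs()
print(rel([.33,.34,.26],117)); print(rel([*h,.25],72.2,[.33,.34,.26],[180,0,117])); print(rel([*h,.118],72.2,[*h,.25],[180,0,72.2]))
E
```

```text
[0.44329767 0.05766448] 72.2
[-0.6878, -0.7436, -0.1267, -0.0005, 0.0002, 0.2482]
[-1.01, -0.0908, 0.0333, -0.0, -0.0, 0.2489]
[0.0, -0.0, 0.44, 0.0, 0.0, 0.0]
```

{"fn": "servo_tool", "kwargs": {
  "series": [
    [[-0.69,-0.74,-0.12,0,0,0.25,1],[-0.69,-0.74,-0.12,0,0,0.25,1],[-0.69,-0.74,-0.12,0,0,0.25,1],[-0.69,-0.74,-0.12,0,0,0.25,1],[-0.69,-0.74,-0.12,0,0,0.25,1],[-0.69,-0.74,-0.12,0,0,0.25,1],[-0.69,-0.74,-0.12,0,0,0.25,1],[-0.69,-0.74,-0.12,0,0,0.25,1],[-0.69,-0.74,-0.12,0,0,0.25,1],[-0.69,-0.74,-0.12,0,0,0.25,1]]
  ],
  "grip_force": 25
}}

```text
time_s: 0.93
tool_pos: [0.3311, 0.3411, 0.2587]
tool_rot: [180.0, -0.1, 116.6]
force: [-0.9, 0.9, 0.3]
grip_width: 0.0868
grasp_force: 0.0
```

```bash
python3 - <<'E'
from h import *
h,a=door(0,.19,-.0435); o=get_obs(); print(o["tool_pos"],o["tool_rot"],np.round(o["qpos"],0)); print(rel([*h,.25],72.2))
E
```

```text
[0.33111621 0.34111626 0.2586741 ] [ 1.79981763e+02 -6.43541262e-02  1.16610747e+02] [-58.  -4.   9. 104.   1.  80. -23.]
[-1.0123, -0.0889, 0.0277, -0.0, -0.0004, 0.2467]
```

{"fn": "servo_tool", "kwargs": {
  "series": [
    [[-1,-0.09,0.03,0,0,0.247,1],[-1,-0.09,0.03,0,0,0.247,1],[-1,-0.09,0.03,0,0,0.247,1],[-1,-0.09,0.03,0,0,0.247,1],[-1,-0.09,0.03,0,0,0.247,1],[-1,-0.09,0.03,0,0,0.247,1],[-1,-0.09,0.03,0,0,0.247,1],[-1,-0.09,0.03,0,0,0.247,1],[-1,-0.09,0.03,0,0,0.247,1],[-1,-0.09,0.03,0,0,0.247,1]]
  ]
}}

```text
time_s: 1.77
tool_pos: [0.4415, 0.0629, 0.2492]
tool_rot: [-180.0, 0.0, 72.3]
force: [-0.4, 0.9, 0.5]
grip_width: 0.0868
grasp_force: 0.0
```

```bash
python3 - <<'E'
from h import *
h,a=door(0,.19,-.0435); o=get_obs(); print(o["tool_pos"],o["tool_rot"],np.round(o["qpos"],0)); print(rel([*h,.118],72.2))
c=eyes.read_camera("wrist"); cv2.imwrite("pics/w1.png",c["frame"][...,::-1]); print(c["mount"])
E
```

```text
[0.44154599 0.06285636 0.24921866] [-1.79954509e+02  1.38258177e-03  7.23308421e+01] [-41.  -9.  26. 109.   4.  80. -33.]
[-0.0147, 0.0112, 0.4374, -0.0003, 0.0, 0.0007]
[[ 4.31416077e-04 -9.60563388e-01 -2.78060769e-01  7.72606539e-02]
 [ 9.99999497e-01  6.66206920e-04 -7.49901242e-04  2.22168445e-04]
 [ 9.05573686e-04 -2.78060305e-01  9.60563192e-01 -1.61377302e-01]
 [ 0.00000000e+00  0.00000000e+00  0.00000000e+00  1.00000000e+00]]
```

View pics/w1.png

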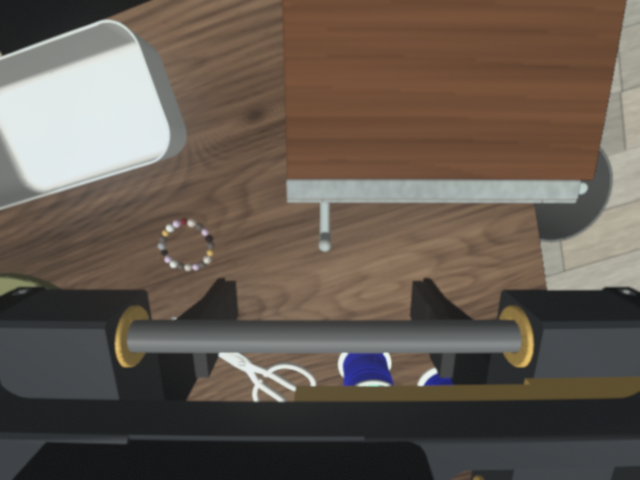

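The wrist view shows the handle bar top at (324,242), between the fingers, and the hinge pin at (585,188). I'll check both against the model.

```bash
cat >> h.py <<'E'
def wristcam():
    o=get_obs(); c=dict(eyes.read_camera("wrist")); M=np.array(c["mount"]); R=rot(o["tool_rot"])
    c["origin"]=R@M[:3,3]+o["tool_pos"]; c["rotation"]=Ro.from_matrix(R@M[:3,:3]).as_euler("xyz",degrees=True); return c
E
python3 - <<'E'
from h import *
c=wristcam()
print(ray(c,[(324,242)],.155),ray(c,[(585,188)],.16),ray(c,[(288,203),(576,203),(288,180)],.156))
print(door(0,.19,-.0435),door(0,.218,-.0075),door(0,0,-.0075))
E
```

```text
[[0.44236635 0.0666559  0.155     ]] [[0.63317372 0.05019319 0.16      ]] [[0.42641626 0.10288611 0.156     ]
 [0.62814624 0.03965358 0.156     ]
 [0.43183742 0.11854067 0.156     ]]
(array([0.44329767, 0.05766448]), np.float64(72.2)) (array([0.42764308, 0.10050061]), np.float64(72.2)) (array([0.63520729, 0.03385903]), np.float64(72.2))
```

{"fn": "servo_tool", "kwargs": {
  "series": [
    [[-0.007,0.01,0.1,0,0,0,1],[-0.007,0.01,0.2,0,0,0,1],[-0.007,0.01,0.3,0,0,0,1],[-0.007,0.01,0.4,0,0,0,1],[-0.007,0.01,0.437,0,0,0,1],[-0.007,0.01,0.437,0,0,0,1],[-0.007,0.01,0.437,0,0,0,1]]
  ]
}}

```text
time_s: 2.45
tool_pos: [0.444, 0.0593, 0.1189]
tool_rot: [-180.0, 0.0, 72.3]
force: [0.7, 0.5, -0.1]
grip_width: 0.0871
grasp_force: 0.0
```

```bash
python3 - <<'E'
from h import *
o=get_obs(); print(o["tool_pos"],o["tool_rot"],o["force"]); R=rot([180,0,72.2]); h,_=door(0,.19,-.0435)
print("tool offset from bar est, tool axes mm",(R.T@(o["tool_pos"]-np.r_[h,.118])*1000).round(1))
c=wristcam(); cv2.imwrite("pics/w2.png",c["frame"][...,::-1])
E
```

```text
[0.44397268 0.05928412 0.11894015] [-1.79997378e+02  1.65864438e-02  7.23406504e+01] [ 0.71121494  0.48693165 -0.11645125]
tool offset from bar est, tool axes mm [ 1.7  0.1 -0.9]
```

View pics/w2.png

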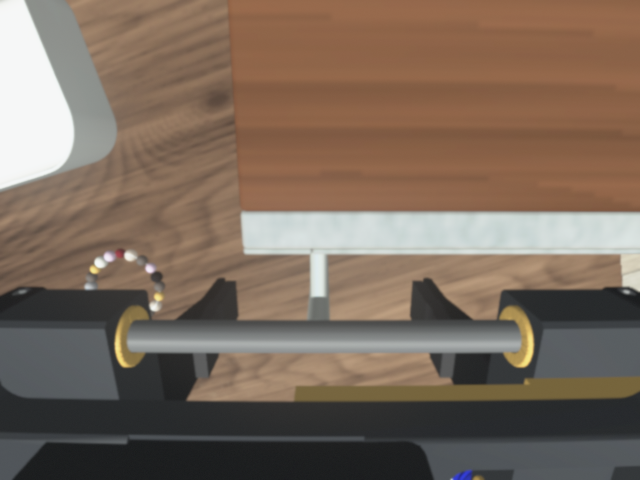

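The bar at column 319 lies between the fingers, so I'm closing on it.

{"fn": "servo_tool", "kwargs": {
  "series": [
    [[0,0,0,0,0,0,0],[0,0,0,0,0,0,0],[0,0,0,0,0,0,0],[0,0,0,0,0,0,0],[0,0,0,0,0,0,0],[0,0,0,0,0,0,0],[0,0,0,0,0,0,0],[0,0,0,0,0,0,0]]
  ],
  "grip_force": 20
}}

```text
time_s: 3.17
tool_pos: [0.4439, 0.0581, 0.1185]
tool_rot: [180.0, -0.0, 72.2]
force: [0.3, 0.4, -0.1]
grip_width: 0.0417
grasp_force: 0.0
```

```bash
cat >> h.py <<'E'
def arc(ths,t0,along=.19,inn=-.0435):
    # rows relative to current cmd pose at door angle t0
    p0,a0=door(t0,along,inn); R0=rot([180,0,a0])
    for t in ths:
        p,a=door(t,along,inn); print([round(v,3) for v in (R0.T@np.r_[p-p0,0]/.3)[:2]],0,0,0,round(-(a-a0)/180,3))
E
python3 - <<'E'
from h import *
print(get_obs()["tool_pos"]); 
print(door(1.8,.19,-.0435))
arc(np.arange(1,13)*.06,0); print(); arc(np.r_[np.arange(1,13)*.08,],.72)
E
```

```text
[0.4438667  0.05812164 0.11846878]
(array([ 0.66539451, -0.15190968]), np.float64(175.3324031235482))
[np.float64(-0.038), np.float64(0.01)] 0 0 0 -0.019
[np.float64(-0.075), np.float64(0.022)] 0 0 0 -0.038
[np.float64(-0.111), np.float64(0.036)] 0 0 0 -0.057
[np.float64(-0.146), np.float64(0.053)] 0 0 0 -0.076
[np.float64(-0.181), np.float64(0.071)] 0 0 0 -0.095
[np.float64(-0.214), np.float64(0.092)] 0 0 0 -0.115
[np.float64(-0.246), np.float64(0.114)] 0 0 0 -0.134
[np.float64(-0.276), np.float64(0.139)] 0 0 0 -0.153
[np.float64(-0.305), np.float64(0.165)] 0 0 0 -0.172
[np.float64(-0.332), np.float64(0.192)] 0 0 0 -0.191
[np.float64(-0.358), np.float64(0.222)] 0 0 0 -0.21
[np.float64(-0.382), np.float64(0.253)] 0 0 0 -0.229

[np.float64(0.407), np.float64(0.039)] 0 0 0 0.204
[np.float64(0.359), np.float64(0.02)] 0 0 0 0.178
[np.float64(0.309), np.float64(0.005)] 0 0 0 0.153
[np.float64(0.258), np.float64(-0.006)] 0 0 0 0.127
[np.float64(0.207), np.float64(-0.013)] 0 0 0 0.102
[np.float64(0.155), np.float64(-0.016)] 0 0 0 0.076
[np.float64(0.103), np.float64(-0.015)] 0 0 0 0.051
[np.float64(0.051), np.float64(-0.01)] 0 0 0 0.025
[np.float64(0.0), np.float64(0.0)] 0 0 0 -0.0
[np.float64(-0.05), np.float64(0.014)] 0 0 0 -0.025
[np.float64(-0.099), np.float64(0.031)] 0 0 0 -0.051
[np.float64(-0.146), np.float64(0.053)] 0 0 0 -0.076
```

{"fn": "servo_tool", "kwargs": {
  "series": [
    [[0,0,0,0,0,0,0],[0,0,0,0,0,0,0],[0,0,0,0,0,0,0],[0,0,0,0,0,0,0],[0,0,0,0,0,0,0],[0,0,0,0,0,0,0],[0,0,0,0,0,0,0],[0,0,0,0,0,0,0]]
  ]
}}

```text
time_s: 3.83
tool_pos: [0.4411, 0.0585, 0.1181]
tool_rot: [-179.7, 0.1, 72.2]
force: [-7.4, 0.3, 6.4]
grip_width: 0.0092
grasp_force: 20.0
```

```bash
python3 - <<'E'
from h import *
o=get_obs(); print(o["tool_pos"],o["grip_width"],o["grasp_force"],o["force"])
arc(np.r_[.01,.03,.06,.1,.15,.2,.25,.3,.35,.4,.45,.5],0); print(); arc(np.arange(1,13)*.05,0)
E
```

```text
[0.44111898 0.05848657 0.11812872] 0.009157107923173563 19.974372927099466 [-7.35760985  0.2960908   6.42295815]
[np.float64(-0.006), np.float64(0.001)] 0 0 0 -0.003
[np.float64(-0.019), np.float64(0.005)] 0 0 0 -0.01
[np.float64(-0.038), np.float64(0.01)] 0 0 0 -0.019
[np.float64(-0.063), np.float64(0.018)] 0 0 0 -0.032
[np.float64(-0.093), np.float64(0.029)] 0 0 0 -0.048
[np.float64(-0.123), np.float64(0.041)] 0 0 0 -0.064
[np.float64(-0.152), np.float64(0.056)] 0 0 0 -0.08
[np.float64(-0.181), np.float64(0.071)] 0 0 0 -0.095
[np.float64(-0.208), np.float64(0.088)] 0 0 0 -0.111
[np.float64(-0.235), np.float64(0.106)] 0 0 0 -0.127
[np.float64(-0.261), np.float64(0.126)] 0 0 0 -0.143
[np.float64(-0.286), np.float64(0.147)] 0 0 0 -0.159

[np.float64(-0.031), np.float64(0.008)] 0 0 0 -0.016
[np.float64(-0.063), np.float64(0.018)] 0 0 0 -0.032
[np.float64(-0.093), np.float64(0.029)] 0 0 0 -0.048
[np.float64(-0.123), np.float64(0.041)] 0 0 0 -0.064
[np.float64(-0.152), np.float64(0.056)] 0 0 0 -0.08
[np.float64(-0.181), np.float64(0.071)] 0 0 0 -0.095
[np.float64(-0.208), np.float64(0.088)] 0 0 0 -0.111
[np.float64(-0.235), np.float64(0.106)] 0 0 0 -0.127
[np.float64(-0.261), np.float64(0.126)] 0 0 0 -0.143
[np.float64(-0.286), np.float64(0.147)] 0 0 0 -0.159
[np.float64(-0.31), np.float64(0.169)] 0 0 0 -0.175
[np.float64(-0.332), np.float64(0.192)] 0 0 0 -0.191
```

{"fn": "servo_tool", "kwargs": {
  "series": [
    [[-0.006,-0.008,0,0,0,-0.003,0],[-0.019,-0.004,0,0,0,-0.01,0],[-0.038,0.001,0,0,0,-0.019,0],[-0.063,0.009,0,0,0,-0.032,0],[-0.093,0.02,0,0,0,-0.048,0],[-0.123,0.032,0,0,0,-0.064,0],[-0.152,0.047,0,0,0,-0.08,0],[-0.181,0.062,0,0,0,-0.095,0],[-0.208,0.079,0,0,0,-0.111,0],[-0.235,0.097,0,0,0,-0.127,0],[-0.261,0.117,0,0,0,-0.143,0],[-0.286,0.138,0,0,0,-0.159,0]]
  ]
}}

```text
time_s: 4.83
tool_pos: [0.4582, -0.0361, 0.1182]
tool_rot: [179.8, -0.0, 101.0]
force: [4.1, 2.3, -6.3]
grip_width: 0.0094
grasp_force: 20.0
```

{"fn": "servo_tool", "kwargs": {
  "series": [
    [[-0.031,0.008,0,0,0,-0.016,0],[-0.063,0.018,0,0,0,-0.032,0],[-0.093,0.029,0,0,0,-0.048,0],[-0.123,0.041,0,0,0,-0.064,0],[-0.152,0.056,0,0,0,-0.08,0],[-0.181,0.071,0,0,0,-0.095,0],[-0.208,0.088,0,0,0,-0.111,0],[-0.235,0.106,0,0,0,-0.127,0],[-0.261,0.126,0,0,0,-0.143,0],[-0.286,0.147,0,0,0,-0.159,0],[-0.31,0.169,0,0,0,-0.175,0],[-0.332,0.192,0,0,0,-0.191,0]]
  ]
}}

```text
time_s: 5.83
tool_pos: [0.5337, -0.1215, 0.1182]
tool_rot: [179.9, -0.0, 135.5]
force: [2.8, 4.0, -0.9]
grip_width: 0.0093
grasp_force: 20.0
```

{"fn": "servo_tool", "kwargs": {
  "series": [
    [[-0.031,0.008,0,0,0,-0.016,0],[-0.063,0.018,0,0,0,-0.032,0],[-0.093,0.029,0,0,0,-0.048,0],[-0.123,0.041,0,0,0,-0.064,0],[-0.152,0.056,0,0,0,-0.08,0],[-0.181,0.071,0,0,0,-0.095,0],[-0.208,0.088,0,0,0,-0.111,0],[-0.235,0.106,0,0,0,-0.127,0],[-0.261,0.126,0,0,0,-0.143,0],[-0.286,0.147,0,0,0,-0.159,0],[-0.31,0.169,0,0,0,-0.175,0],[-0.332,0.192,0,0,0,-0.191,0]]
  ]
}}

```text
time_s: 6.83
tool_pos: [0.6446, -0.1503, 0.1182]
tool_rot: [179.9, -0.0, 169.8]
force: [0.7, 3.7, 0.6]
grip_width: 0.009
grasp_force: 20.0
```

{"fn": "servo_tool", "kwargs": {
  "series": [
    [[-0.025,0.006,0,0,0,-0.013,0],[-0.044,0.012,0,0,0,-0.022,0],[-0.056,0.016,0,0,0,-0.029,0],[-0.063,0.018,0,0,0,-0.032,0],[-0.063,0.018,0,0,0,-0.032,0],[-0.063,0.018,0,0,0,-0.032,0]]
  ]
}}

```text
time_s: 7.33
tool_pos: [0.6633, -0.1486, 0.1182]
tool_rot: [179.9, -0.0, 175.4]
force: [0.2, 5.5, 1.7]
grip_width: 0.0091
grasp_force: 20.0
```

```bash
python3 - <<'E'
from h import *
o=get_obs(); print(o["tool_pos"],o["tool_rot"],o["force"],np.round(o["qpos"]))
c=dict(eyes.read_camera("top")); np.savez("top1.npz",**c); im=c["frame"]
cv2.imwrite("pics/t1.png",cv2.resize(im[170:350,220:460,::-1],None,fx=3.2,fy=3.2,interpolation=cv2.INTER_CUBIC))
E
```

```text
[ 0.66329691 -0.14858841  0.11824109] [ 1.79857118e+02 -2.60106291e-02  1.75400801e+02] [0.23087263 5.5060636  1.68558116] [-13.  28.  32.  87. -15.  70. 107.]
```

View pics/t1.png

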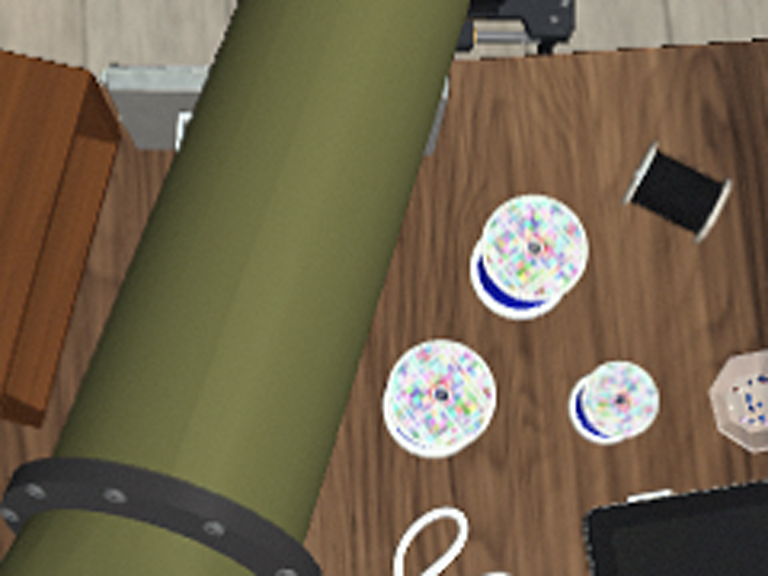

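The top view shows the door open about 1.8 rad, with the arm over it. All the spools are undisturbed. I'm releasing the handle and lifting.

{"fn": "servo_tool", "kwargs": {
  "series": [
    [[0,0,0,0,0,0,0.5],[0,0,0,0,0,0,0.5],[0,0,0,0,0,0,0.5],[0,0,0,0,0,0,0.5],[0,0,0,0,0,0,0.5],[0,0,-0.1,0,0,0,1],[0,0,-0.22,0,0,0,1],[0,0,-0.34,0,0,0,1],[0,0,-0.44,0,0,0,1],[0,0,-0.44,0,0,0,1],[0,0,-0.44,0,0,0,1]]
  ]
}}

```text
time_s: 8.3
tool_pos: [0.6642, -0.1518, 0.2532]
tool_rot: [-180.0, 0.3, 175.3]
force: [0.2, -0.3, 0.0]
grip_width: 0.0744
grasp_force: 0.0
```

```bash
python3 - <<'E'
from h import *
o=get_obs(); print(o["tool_pos"],o["tool_rot"],o["grip_width"])
print("above spool",rel([.421,-.277,.2],70),"mid", rel([.55,-.21,.24],120), rel([.421,-.277,.2],70,[.55,-.21,.24],[180,0,120]))
E
```

```text
[ 0.66423755 -0.15182389  0.25320345] [-179.95172951    0.28642747  175.30865883] 0.07439790660143943
above spool [0.7748, -0.482, 0.1739, 0.0013, 0.0014, 0.585] mid [0.3639, -0.2244, 0.0424, 0.0005, 0.0016, 0.3073] [0.0216, -0.4841, 0.1333, -0.0, -0.0, 0.2778]
```

{"fn": "servo_tool", "kwargs": {
  "series": [
    [[0.775,-0.482,0.1,0,0,0.585,1],[0.775,-0.482,0.1,0,0,0.585,1],[0.775,-0.482,0.1,0,0,0.585,1],[0.775,-0.482,0.1,0,0,0.585,1],[0.775,-0.482,0.1,0,0,0.585,1],[0.775,-0.482,0.1,0,0,0.585,1],[0.775,-0.482,0.1,0,0,0.585,1],[0.775,-0.482,0.1,0,0,0.585,1],[0.775,-0.482,0.1,0,0,0.585,1],[0.775,-0.482,0.17,0,0,0.585,1],[0.775,-0.482,0.17,0,0,0.585,1],[0.775,-0.482,0.17,0,0,0.585,1]]
  ]
}}

```text
time_s: 9.3
tool_pos: [0.418, -0.2751, 0.197]
tool_rot: [-179.8, -0.1, 89.0]
force: [0.6, 0.1, 0.7]
grip_width: 0.0869
grasp_force: 0.0
```

```bash
python3 - <<'E'
from h import *
o=get_obs(); print(o["tool_pos"],o["tool_rot"],o["grip_width"])
print(rel([.421,-.277,.2],70))
c=dict(eyes.read_camera("top")); np.savez("top2.npz",**c); im=c["frame"]
w=wristcam(); np.savez("w2.npz",**w)
a=cv2.resize(im[150:350,220:460,::-1],(600,500),interpolation=cv2.INTER_CUBIC); cv2.imwrite("pics/t2.png",a)
E
```

```text
[ 0.41804346 -0.27512042  0.19695986] [-1.79763524e+02 -7.56966547e-02  8.90428164e+01] 0.08690493921595291
[-0.0061, 0.0099, -0.0102, -0.0014, -0.0002, 0.1058]
```

View pics/t2.png

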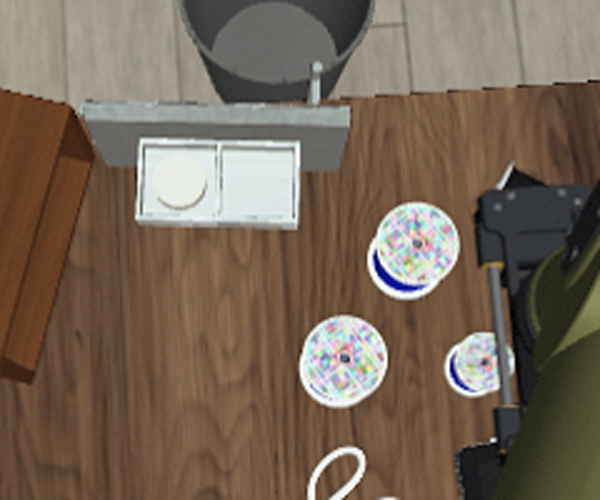

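The rack shows well in this view. The jar is in the inner pocket (crop 180,182) and the outer pocket is empty, its interior spanning about (221..297, 145..216). I'll measure it and refine the spool position.

```bash
python3 - <<'E'
from h import *
c=np.load("top2.npz"); f=lambda X,Y:((X+.5)/2.5-.5+220,(Y+.5)/2.5-.5+150)
q=lambda pts,z:(ray(c,[f(*p) for p in pts],z)[:,:2]*1000).round(1).tolist()
print("rack rim outer corners",q([(140,139),(300,141),(298,222),(136,219)],.105))
print("door top",q([(83,102),(351,106),(351,122),(82,120)],.156), "bar",q([(316,66)],.155))
P=cloud(c); Z=P[...,2]; m=np.zeros(Z.shape,bool); m[200:245,272:342]=1
k=m&(abs(Z-.105)<.005)
r=cv2.minAreaRect((P[k][:,:2]*1000).astype(np.float32)); print("rim",k.sum(),r,cv2.boxPoints(r).round(1).tolist())
fl=m&(abs(Z-.087)<.006); fl[:, :310]=0; print("outer floor",fl.sum(),np.median(P[fl],0).round(4), P[fl].min(0).round(3),P[fl].max(0).round(3))
for th in(1.75,1.8,1.85): print(th,door(th,.144,.0425),door(th,.111,.0425),door(th,.218,-.0075)[0],door(th,.19,-.0435)[0])
# wrist view of spool
w=dict(np.load("w2.npz")); W=cloud(w); zz=W[...,2]; kk=(zz>.05)&(zz<.068)&(abs(W[...,0]-.42)<.05)&(abs(W[...,1]+.277)<.05)
cc,rr=cv2.minEnclosingCircle((W[kk][:,:2]*1000).astype(np.float32)); print("spool wrist",kk.sum(),cc,rr,W[kk].mean(0),zz[kk].max())
mt=(Z>.052)&(Z<.07)&(abs(P[...,0]-.42)<.04)&(abs(P[...,1]+.277)<.04); print("spool top now",P[mt].min(0).round(3))
E
```

```text
rack rim outer corners [[625.1, 0.9], [613.5, -133.6], [544.0, -126.4], [556.4, 7.8]]
door top [[644.7, 41.3], [625.6, -174.0], [612.2, -172.8], [629.7, 42.7]] bar [[661.7, -148.8]]
rim 818 ((583.8404541015625, -61.196571350097656), (143.7035675048828, 72.56034851074219), 84.12500762939453) [[540.4000244140625, -129.0], [612.5999755859375, -136.39999389648438], [627.2999877929688, 6.599999904632568], [555.0999755859375, 14.0]]
outer floor 791 [ 0.5822 -0.0974  0.0856] [ 0.542 -0.137  0.081] [ 0.614 -0.066  0.093]
1.75 (array([ 0.57649027, -0.09618623]), np.float64(172.46761414789407)) (array([ 0.58081613, -0.06347099]), np.float64(172.46761414789407)) [ 0.61635841 -0.17610201] [ 0.65571819 -0.15306274]
1.8 (array([ 0.58342297, -0.099064  ]), np.float64(175.3324031235482)) (array([ 0.58610834, -0.06617344]), np.float64(175.3324031235482)) [ 0.62723541 -0.17688733] [ 0.66539451 -0.15190968]
1.85 (array([ 0.59049083, -0.10159168]), np.float64(178.1971920992023)) (array([ 0.59152901, -0.06860802]), np.float64(178.1971920992023)) [ 0.63813806 -0.17712804] [ 0.67500112 -0.15027445]
spool wrist 2521 (418.7605895996094, -274.7648620605469) 25.50263786315918 [ 0.41889747 -0.27406653  0.05933041] 0.06165640378444848
spool top now [ 0.396 -0.302  0.053]
```

{"fn": "servo_tool", "kwargs": {
  "series": [
    [[-0.005,0.005,0,0,0,0.106,1],[-0.005,0.005,0,0,0,0.106,1],[-0.005,0.005,0,0,0,0.106,1],[-0.005,0.005,0,0,0,0.106,1]]
  ]
}}

```text
time_s: 9.73
tool_pos: [0.4209, -0.2773, 0.1988]
tool_rot: [-179.9, 0.0, 70.4]
force: [-0.7, -0.3, 0.6]
grip_width: 0.0873
grasp_force: 0.0
```

```bash
python3 - <<'E'
from h import *
o=get_obs(); print(o["tool_pos"],o["tool_rot"]); print(rel([.420,-.276,.03],70))
w=wristcam(); W=cloud(w); zz=W[...,2]; kk=(zz>.05)&(zz<.068)&(abs(W[...,0]-.42)<.05)&(abs(W[...,1]+.277)<.05)
cc,rr=cv2.minEnclosingCircle((W[kk][:,:2]*1000).astype(np.float32)); print("spool wrist",kk.sum(),cc,rr,W[kk].mean(0))
E
```

```text
[ 0.42085655 -0.27730039  0.19876665] [-1.79940959e+02  1.18787098e-02  7.04177004e+01]
[0.0032, -0.0036, 0.5626, -0.0003, 0.0001, 0.0023]
spool wrist 2507 (419.0610046386719, -274.82171630859375) 25.46767807006836 [ 0.41924803 -0.27411398  0.05939408]
```

{"fn": "servo_tool", "kwargs": {
  "series": [
    [[0.005,-0.004,0.12,0,0,0,1],[0.005,-0.004,0.24,0,0,0,1],[0.005,-0.004,0.36,0,0,0,1],[0.005,-0.004,0.46,0,0,0,1],[0.005,-0.004,0.53,0,0,0,1],[0.005,-0.004,0.56,0,0,0,1],[0.005,-0.004,0.56,0,0,0,1],[0.005,-0.004,0.56,0,0,0,0.3],[0.005,-0.004,0.56,0,0,0,0.3],[0.005,-0.004,0.56,0,0,0,0.3],[0.005,-0.004,0.56,0,0,0,0.3],[0.005,-0.004,0.56,0,0,0,0.3]]
  ],
  "grip_force": 10
}}

```text
time_s: 10.78
tool_pos: [0.4214, -0.2758, 0.0324]
tool_rot: [179.9, -0.0, 70.4]
force: [-0.4, -0.6, -0.2]
grip_width: 0.0614
grasp_force: 0.0
```

{"fn": "servo_tool", "kwargs": {
  "series": [
    [[0,0,0,0,0,0,0.3],[0,0,0,0,0,0,0.3],[0,0,0,0,0,0,0.3],[0,0,0,0,0,0,0.3],[0,0,0,0,0,0,0.3],[0,0,0,0,0,0,0.3]]
  ]
}}

```text
time_s: 11.28
tool_pos: [0.4209, -0.2756, 0.0318]
tool_rot: [180.0, -0.0, 70.3]
force: [-1.0, 1.2, 4.8]
grip_width: 0.0506
grasp_force: 10.0
```

{"fn": "servo_tool", "kwargs": {
  "series": [
    [[0,0,-0.05,0,0,0,0.3],[0,0,-0.15,0,0,0,0.3],[0,0,-0.27,0,0,0,0.3],[0,0,-0.4,0,0,0,0.3],[0,0,-0.5,0,0,0,0.3],[0,0,-0.56,0,0,0,0.3],[0,0,-0.56,0,0,0,0.3]]
  ]
}}

```text
time_s: 11.87
tool_pos: [0.4229, -0.2769, 0.2034]
tool_rot: [179.6, -0.0, 70.3]
force: [0.3, -0.4, -0.1]
grip_width: 0.0502
grasp_force: 10.0
```

```bash
python3 - <<'E'
from h import *
o=get_obs(); print(o["tool_pos"],o["tool_rot"],o["grip_width"]); print(rel([.581,-.0968,.2],174.9))
E
```

```text
[ 0.42294523 -0.27692881  0.20344196] [ 1.79558453e+02 -4.59777933e-02  7.03347740e+01] 0.050173140681870954
[0.7427, 0.294, 0.0143, 0.002, 0.0021, -0.5809]
```

{"fn": "servo_tool", "kwargs": {
  "series": [
    [[0.03,0.01,0,0,0,-0.02,0.3],[0.08,0.035,0,0,0,-0.05,0.3],[0.14,0.06,0,0,0,-0.085,0.3],[0.2,0.085,0,0,0,-0.12,0.3],[0.26,0.11,0,0,0,-0.155,0.3],[0.32,0.13,0,0,0,-0.19,0.3],[0.38,0.155,0,0,0,-0.225,0.3],[0.44,0.18,0,0,0,-0.26,0.3],[0.5,0.2,0,0,0,-0.295,0.3],[0.56,0.225,0,0,0,-0.33,0.3],[0.61,0.245,0,0,0,-0.365,0.3],[0.66,0.263,0,0,0,-0.4,0.3]]
  ]
}}

```text
time_s: 12.87
tool_pos: [0.5614, -0.1147, 0.1974]
tool_rot: [-179.9, -0.1, 142.7]
force: [0.5, -0.3, 0.4]
grip_width: 0.0507
grasp_force: 10.0
```

```bash
python3 - <<'E'
from h import *
o=get_obs(); print(o["tool_pos"],o["tool_rot"],o["grip_width"]); print(rel([.581,-.0968,.2],174.9))
E
```

```text
[ 0.56143211 -0.11470361  0.19740838] [-1.79906352e+02 -1.14515756e-01  1.42668636e+02] 0.05065249031383356
[-0.0157, 0.087, -0.0088, -0.0003, -0.0008, -0.1791]
```

{"fn": "servo_tool", "kwargs": {
  "series": [
    [[-0.003,0.02,0,0,0,-0.035,0.3],[-0.007,0.04,0,0,0,-0.07,0.3],[-0.01,0.06,0,0,0,-0.105,0.3],[-0.013,0.075,0,0,0,-0.14,0.3],[-0.016,0.085,0,0,0,-0.17,0.3],[-0.016,0.085,0,0,0,-0.18,0.3],[-0.016,0.085,0,0,0,-0.18,0.3],[-0.016,0.085,0,0,0,-0.18,0.3],[-0.016,0.085,0,0,0,-0.18,0.3]]
  ]
}}

```text
time_s: 13.62
tool_pos: [0.5804, -0.0986, 0.1985]
tool_rot: [-180.0, -0.1, 174.7]
force: [0.0, -1.3, -0.8]
grip_width: 0.0504
grasp_force: 10.0
```

```bash
python3 - <<'E'
from h import *
o=get_obs(); print(o["tool_pos"],o["tool_rot"],o["grip_width"]); print(rel([.581,-.0968,.12],174.9))
w=wristcam(); np.savez("w3.npz",**w); cv2.imwrite("pics/w3.png",w["frame"][...,::-1])
c=dict(eyes.read_camera("top")); np.savez("top3.npz",**c)
W=cloud(w); k=(abs(W[...,2]-.105)<.006)&(abs(W[...,0]-.585)<.06)&(abs(W[...,1]+.063)<.1)
r=cv2.minAreaRect((W[k][:,:2]*1000).astype(np.float32)); print(k.sum(),r,cv2.boxPoints(r).round(1).tolist())
E
```

```text
[ 0.58044859 -0.09862939  0.19849562] [-1.79990223e+02 -7.69920399e-02  1.74655111e+02] 0.05039434518725008
[-0.0016, 0.0063, 0.2616, -0.0001, -0.0004, -0.0014]
6066 ((583.2547607421875, -59.545616149902344), (200.74021911621094, 70.9622573852539), 84.41620635986328) [[538.2000122070312, -156.0], [608.7999877929688, -162.89999389648438], [628.2999877929688, 36.900001525878906], [557.7000122070312, 43.79999923706055]]
```

View pics/w3.png

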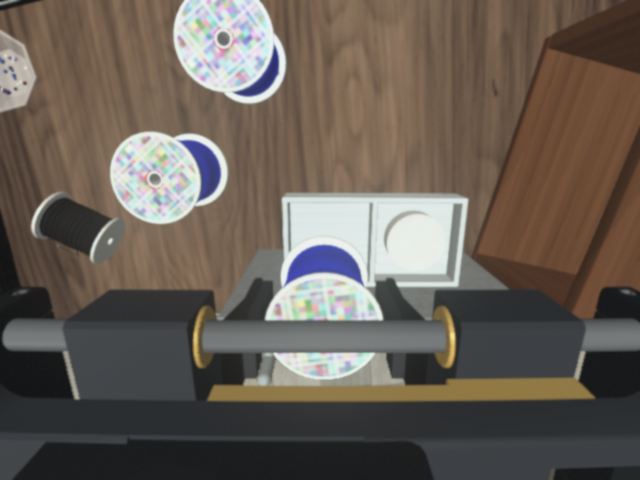

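The wrist view shows the empty pocket (columns 288–370, rows 199–285) under the held spool. The jar is upright in the other pocket.

```bash
python3 - <<'E'
from h import *
w=np.load("w3.npz")
r=ray(w,[(284,195),(466,195),(461,285),(372,198)],.105); o=get_obs(); R=rot(o["tool_rot"])
print((r*1000).round(1).tolist()); print("tool frame",((r-np.array(o["tool_pos"]))@R*1000).round(1).tolist())
s=ray(w,[(265,325),(383,325)],.2-.0315+.06); print("spool top edges tool frame",((s-np.array(o["tool_pos"]))@R*1000).round(1).tolist())
s=ray(w,[(281,268),(369,268)],.1985-.0315); print("spool bottom flange",((s-np.array(o["tool_pos"]))@R*1000).round(1).tolist())
E
```

```text
[[540.3, -122.7, 105.0], [552.4, 8.6, 105.0], [622.8, 5.9, 105.0], [548.4, -59.6, 105.0]]
tool frame [[37.9, -27.8, 94.0], [38.0, 104.1, 94.0], [-32.3, 108.0, 94.0], [35.7, 35.9, 94.0]]
spool top edges tool frame [[2.3, -23.4, -29.5], [2.3, 25.5, -29.5]]
spool bottom flange [[4.7, -23.8, 32.0], [4.7, 27.2, 32.0]]
```

{"fn": "servo_tool", "kwargs": {
  "series": [
    [[0,0.009,0.02,0,0,0,0.3],[0,0.009,0.06,0,0,0,0.3],[0,0.009,0.11,0,0,0,0.3],[0,0.009,0.15,0,0,0,0.3],[0,0.009,0.18,0,0,0,0.3],[0,0.009,0.2,0,0,0,0.3],[0,0.009,0.215,0,0,0,0.3],[0,0.009,0.23,0,0,0,0.3],[0,0.009,0.245,0,0,0,0.3],[0,0.009,0.255,0,0,0,0.3],[0,0.009,0.26,0,0,0,0.3],[0,0.009,0.26,0,0,0,0.3]]
  ]
}}

```text
time_s: 14.72
tool_pos: [0.5812, -0.0958, 0.1213]
tool_rot: [180.0, -0.0, 174.7]
force: [1.0, -0.5, -0.3]
grip_width: 0.0505
grasp_force: 10.0
```

```bash
python3 - <<'E'
from h import *
o=get_obs(); print(o["tool_pos"],o["tool_rot"],o["force"],o["wrist_torque"])
w=wristcam(); r=w["frame"]; W=cloud(w)
cv2.imwrite("pics/w4.png",r[...,::-1])
E
```

```text
[ 0.58115647 -0.09575131  0.12130289] [ 1.79995656e+02 -6.21392554e-03  1.74730711e+02] [ 1.01065394 -0.50548552 -0.34366959] [ 0.04951225 -0.01695685  0.02214277]
```

View pics/w4.png

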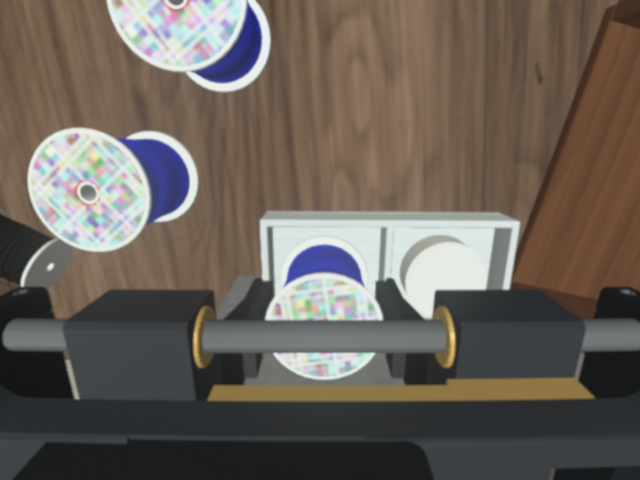

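The spool's lower flange sits inside the pocket with gaps all round, columns 281–369 within 272–384. I'm lowering the last 4 mm and releasing.

{"fn": "servo_tool", "kwargs": {
  "series": [
    [[0,0,0.005,0,0,0,0.3],[0,0,0.01,0,0,0,0.3],[0,0,0.013,0,0,0,0.3],[0,0,0.013,0,0,0,0.3],[0,0,0.013,0,0,0,0.3]]
  ]
}}

```text
time_s: 15.18
tool_pos: [0.5812, -0.0957, 0.1175]
tool_rot: [180.0, 0.0, 174.7]
force: [0.6, -0.7, -0.2]
grip_width: 0.0505
grasp_force: 10.0
```

{"fn": "servo_tool", "kwargs": {
  "series": [
    [[0,0,0,0,0,0,0.66],[0,0,0,0,0,0,0.72],[0,0,0,0,0,0,0.78],[0,0,0,0,0,0,0.78],[0,0,0,0,0,0,0.78],[0,0,-0.02,0,0,0,0.78],[0,0,-0.06,0,0,0,0.78],[0,0,-0.14,0,0,0,0.78],[0,0,-0.24,0,0,0,0.78],[0,0,-0.34,0,0,0,0.78],[0,0,-0.42,0,0,0,0.78],[0,0,-0.42,0,0,0,0.78]]
  ]
}}

```text
time_s: 16.18
tool_pos: [0.5843, -0.0966, 0.2509]
tool_rot: [180.0, 0.6, 174.7]
force: [1.2, -0.9, 0.6]
grip_width: 0.0677
grasp_force: 0.0
```

```bash
python3 - <<'E'
from h import *
o=get_obs(); print(o["tool_pos"],o["tool_rot"],o["grip_width"])
w=wristcam(); c=dict(eyes.read_camera("top"))
np.savez("w5.npz",**w); np.savez("top5.npz",**c)
cv2.imwrite("pics/w5.png",np.hstack([cv2.resize(w["frame"],(400,300)),cv2.resize(c["frame"][150:330,220:460],(400,300))])[...,::-1])
E
```

```text
[ 0.58426595 -0.0966246   0.25088354] [179.95100574   0.62912586 174.7134776 ] 0.06772506151312989
```

View pics/w5.png

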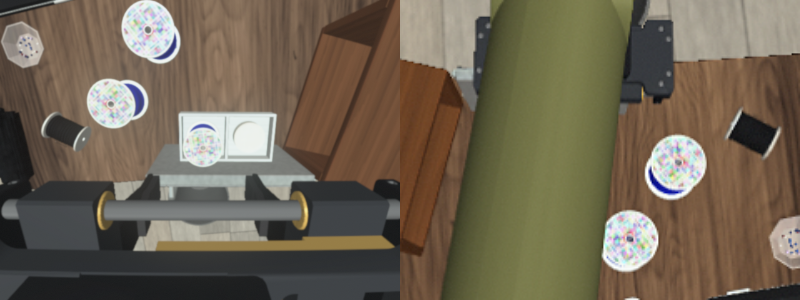

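The spool stands upright in the outer pocket (left view 202,145) and the jar is in its own at (248,140). Next I go back to the handle.

```bash
python3 - <<'E'
from h import *
print(rel([.663,-.1495,.25],174.9))
# verify the door did not move: door top line from wrist depth
W=cloud(dict(np.load("w5.npz"))); k=(abs(W[...,2]-.156)<.004)&(abs(W[...,0]-.63)<.05)&(W[...,1]<.06)&(W[...,1]>-.2)
r=cv2.minAreaRect((W[k][:,:2]*1000).astype(np.float32)); print(k.sum(),r)
E
```

```text
[-0.2853, -0.1526, -0.0133, 0.0002, 0.0012, -0.001]
4371 ((625.2615356445312, -55.45056915283203), (230.9819793701172, 29.785306930541992), 88.59813690185547)
```

{"fn": "servo_tool", "kwargs": {
  "series": [
    [[-0.1,-0.055,0,0,0,0,1],[-0.2,-0.11,0,0,0,0,1],[-0.275,-0.15,0,0,0,0,1],[-0.275,-0.15,0,0,0,0,1],[-0.275,-0.15,0,0,0,0,1],[-0.275,-0.15,0,0,0,0,1],[-0.275,-0.15,0,0,0,0,1]]
  ]
}}

```text
time_s: 16.87
tool_pos: [0.6584, -0.1472, 0.2433]
tool_rot: [179.9, -0.1, 174.8]
force: [0.4, 0.1, -0.3]
grip_width: 0.0865
grasp_force: 0.0
```

```bash
python3 - <<'E'
from h import *
print(get_obs()["tool_pos"],get_obs()["tool_rot"]); print(rel([.663,-.1495,.118],174.9))
w=wristcam(); W=cloud(w); c=dict(eyes.read_camera("top"))
k=(W[...,2]>.146)&(W[...,2]<.165)&(W[...,0]>.643)&(W[...,0]<.69)&(abs(W[...,1]+.15)<.03)
print("bar top wrist",k.sum(),np.median(W[k],0) if k.any() else 0, W[k].min(0),W[k].max(0))
k=(abs(W[...,2]-.156)<.005)&(W[...,0]<.645)&(W[...,0]>.59)&(W[...,1]<.06)&(W[...,1]>-.2); q=W[k][:,:2]
v=cv2.fitLine(q.astype(np.float32),cv2.DIST_HUBER,0,.01,.01).ravel(); print("door",k.sum(),v,np.degrees(np.arctan2(v[1],v[0])))
E
```

```text
[ 0.65838882 -0.14716632  0.24332174] [ 1.79939967e+02 -5.69249576e-02  1.74773349e+02]
[-0.0164, -0.0068, 0.4177, 0.0003, -0.0003, -0.0007]
bar top wrist 150 [ 0.65925096 -0.14749351  0.15229135] [ 0.65573112 -0.15215964  0.14612196] [ 0.66557107 -0.14290461  0.1551123 ]
door 7744 [ 0.08353841  0.99650455  0.6265078  -0.05693572] 85.208015
```

{"fn": "servo_tool", "kwargs": {
  "series": [
    [[-0.012,-0.004,0.1,0,0,-0.001,1],[-0.012,-0.004,0.2,0,0,-0.001,1],[-0.012,-0.004,0.3,0,0,-0.001,1],[-0.012,-0.004,0.38,0,0,-0.001,1],[-0.012,-0.004,0.418,0,0,-0.001,1],[-0.012,-0.004,0.418,0,0,-0.001,1],[-0.012,-0.004,0.418,0,0,-0.001,1]]
  ]
}}

```text
time_s: 17.55
tool_pos: [0.6629, -0.1493, 0.1189]
tool_rot: [180.0, 0.0, 174.9]
force: [0.3, -0.4, 0.4]
grip_width: 0.0868
grasp_force: 0.0
```

{"fn": "servo_tool", "kwargs": {
  "series": [
    [[0,0,0,0,0,0,0],[0,0,0,0,0,0,0],[0,0,0,0,0,0,0],[0,0,0,0,0,0,0],[0,0,0,0,0,0,0],[0,0,0,0,0,0,0],[0,0,0,0,0,0,0],[0,0,0,0,0,0,0],[0,0,0,0,0,0,0],[0,0,0,0,0,0,0],[0,0,0,0,0,0,0],[0,0,0,0,0,0,0]]
  ],
  "grip_force": 20
}}

```text
time_s: 18.55
tool_pos: [0.6627, -0.1497, 0.1181]
tool_rot: [180.0, -0.0, 174.9]
force: [-0.2, 0.3, -0.4]
grip_width: 0.015
grasp_force: 0.0
```

{"fn": "servo_tool", "kwargs": {
  "series": [
    [[0,0,0,0,0,0,0],[0,0,0,0,0,0,0],[0,0,0,0,0,0,0],[0,0,0,0,0,0,0],[0,0,0,0,0,0,0],[0,0,0,0,0,0,0]]
  ]
}}

```text
time_s: 19.05
tool_pos: [0.6628, -0.1486, 0.1181]
tool_rot: [179.9, -0.0, 175.0]
force: [-0.2, 4.1, 1.0]
grip_width: 0.0094
grasp_force: 20.0
```

```bash
python3 - <<'E'
from h import *
o=get_obs(); print(o["tool_pos"],o["tool_rot"],o["force"],o["grip_width"],o["grasp_force"])
h,a=door(1.79,.19,-.0435); print(h,a)
# hinge from two gripped poses: same radius
a=np.array([.4411,.0585]);b=np.array([.6633,-.1486]);r=np.hypot(.19,.0435);m=(a+b)/2;d=b-a;L=np.hypot(*d);n=np.array([-d[1],d[0]])/L;print("hinge?",m+n*np.sqrt(r*r-L*L/4),"swing",2*np.arcsin(L/2/r))
arc(-np.arange(1,13)*.045,0); 
E
```

```text
[ 0.66276072 -0.14861134  0.11809343] [ 1.79927508e+02 -1.64730552e-02  1.74955853e+02] [-0.24636913  4.14369162  0.99350963] 0.009364494573865536 19.998620117548853
[ 0.66346405 -0.15217898] 174.75944532841737
hinge? [0.63549977 0.04432329] swing 1.7867077435054284
[np.float64(0.029), np.float64(-0.006)] 0 0 0 0.014
[np.float64(0.058), np.float64(-0.01)] 0 0 0 0.029
[np.float64(0.087), np.float64(-0.014)] 0 0 0 0.043
[np.float64(0.116), np.float64(-0.016)] 0 0 0 0.057
[np.float64(0.145), np.float64(-0.016)] 0 0 0 0.072
[np.float64(0.174), np.float64(-0.016)] 0 0 0 0.086
[np.float64(0.203), np.float64(-0.014)] 0 0 0 0.1
[np.float64(0.232), np.float64(-0.01)] 0 0 0 0.115
[np.float64(0.261), np.float64(-0.006)] 0 0 0 0.129
[np.float64(0.29), np.float64(-0.0)] 0 0 0 0.143
[np.float64(0.318), np.float64(0.007)] 0 0 0 0.158
[np.float64(0.346), np.float64(0.016)] 0 0 0 0.172
```

```bash
python3 - <<'E'
from h import *
arc(-np.r_[.005,.02,.04,.07,.11,.15,.19,.23,.27,.31,.35,.39],0); print()
arc(-np.arange(1,13)*.04,0); print()
arc(-np.r_[.04,.08,.12,.16,.2,.24,.28,.315,.345,.37,.39,.4],0)
E
```

```text
[np.float64(0.003), np.float64(-0.001)] 0 0 0 0.002
[np.float64(0.013), np.float64(-0.003)] 0 0 0 0.006
[np.float64(0.025), np.float64(-0.005)] 0 0 0 0.013
[np.float64(0.045), np.float64(-0.009)] 0 0 0 0.022
[np.float64(0.07), np.float64(-0.012)] 0 0 0 0.035
[np.float64(0.096), np.float64(-0.015)] 0 0 0 0.048
[np.float64(0.122), np.float64(-0.016)] 0 0 0 0.06
[np.float64(0.148), np.float64(-0.016)] 0 0 0 0.073
[np.float64(0.174), np.float64(-0.016)] 0 0 0 0.086
[np.float64(0.2), np.float64(-0.014)] 0 0 0 0.099
[np.float64(0.226), np.float64(-0.011)] 0 0 0 0.111
[np.float64(0.252), np.float64(-0.008)] 0 0 0 0.124

[np.float64(0.025), np.float64(-0.005)] 0 0 0 0.013
[np.float64(0.051), np.float64(-0.01)] 0 0 0 0.025
[np.float64(0.077), np.float64(-0.013)] 0 0 0 0.038
[np.float64(0.103), np.float64(-0.015)] 0 0 0 0.051
[np.float64(0.129), np.float64(-0.016)] 0 0 0 0.064
[np.float64(0.155), np.float64(-0.016)] 0 0 0 0.076
[np.float64(0.181), np.float64(-0.015)] 0 0 0 0.089
[np.float64(0.207), np.float64(-0.013)] 0 0 0 0.102
[np.float64(0.232), np.float64(-0.01)] 0 0 0 0.115
[np.float64(0.258), np.float64(-0.006)] 0 0 0 0.127
[np.float64(0.284), np.float64(-0.001)] 0 0 0 0.14
[np.float64(0.309), np.float64(0.005)] 0 0 0 0.153

[np.float64(0.025), np.float64(-0.005)] 0 0 0 0.013
[np.float64(0.051), np.float64(-0.01)] 0 0 0 0.025
[np.float64(0.077), np.float64(-0.013)] 0 0 0 0.038
[np.float64(0.103), np.float64(-0.015)] 0 0 0 0.051
[np.float64(0.129), np.float64(-0.016)] 0 0 0 0.064
[np.float64(0.155), np.float64(-0.016)] 0 0 0 0.076
[np.float64(0.181), np.float64(-0.015)] 0 0 0 0.089
[np.float64(0.203), np.float64(-0.014)] 0 0 0 0.1
[np.float64(0.223), np.float64(-0.012)] 0 0 0 0.11
[np.float64(0.239), np.float64(-0.01)] 0 0 0 0.118
[np.float64(0.252), np.float64(-0.008)] 0 0 0 0.124
[np.float64(0.258), np.float64(-0.006)] 0 0 0 0.127
```

{"fn": "servo_tool", "kwargs": {
  "series": [
    [[0.003,-0.001,0,0,0,0.002,0],[0.013,-0.003,0,0,0,0.006,0],[0.025,-0.005,0,0,0,0.013,0],[0.045,-0.009,0,0,0,0.022,0],[0.07,-0.012,0,0,0,0.035,0],[0.096,-0.015,0,0,0,0.048,0],[0.122,-0.016,0,0,0,0.06,0],[0.148,-0.016,0,0,0,0.073,0],[0.174,-0.016,0,0,0,0.086,0],[0.2,-0.014,0,0,0,0.099,0],[0.226,-0.011,0,0,0,0.111,0],[0.252,-0.008,0,0,0,0.124,0]]
  ]
}}

```text
time_s: 20.05
tool_pos: [0.5871, -0.1443, 0.1181]
tool_rot: [179.9, 0.0, 152.4]
force: [1.1, 5.8, -1.0]
grip_width: 0.0092
grasp_force: 20.0
```

{"fn": "servo_tool", "kwargs": {
  "series": [
    [[0.025,-0.005,0,0,0,0.013,0],[0.051,-0.01,0,0,0,0.025,0],[0.077,-0.013,0,0,0,0.038,0],[0.103,-0.015,0,0,0,0.051,0],[0.129,-0.016,0,0,0,0.064,0],[0.155,-0.016,0,0,0,0.076,0],[0.181,-0.015,0,0,0,0.089,0],[0.207,-0.013,0,0,0,0.102,0],[0.232,-0.01,0,0,0,0.115,0],[0.258,-0.006,0,0,0,0.127,0],[0.284,-0.001,0,0,0,0.14,0],[0.309,0.005,0,0,0,0.153,0]]
  ]
}}

```text
time_s: 21.05
tool_pos: [0.5062, -0.1011, 0.1181]
tool_rot: [179.8, 0.1, 124.9]
force: [4.1, 3.2, -3.1]
grip_width: 0.009
grasp_force: 20.0
```

{"fn": "servo_tool", "kwargs": {
  "series": [
    [[0.025,-0.005,0,0,0,0.013,0],[0.051,-0.01,0,0,0,0.025,0],[0.077,-0.013,0,0,0,0.038,0],[0.103,-0.015,0,0,0,0.051,0],[0.129,-0.016,0,0,0,0.064,0],[0.155,-0.016,0,0,0,0.076,0],[0.181,-0.015,0,0,0,0.089,0],[0.207,-0.013,0,0,0,0.102,0],[0.232,-0.01,0,0,0,0.115,0],[0.258,-0.006,0,0,0,0.127,0],[0.284,-0.001,0,0,0,0.14,0],[0.309,0.005,0,0,0,0.153,0]]
  ]
}}

```text
time_s: 22.05
tool_pos: [0.454, -0.026, 0.118]
tool_rot: [179.9, 0.1, 97.2]
force: [2.3, 1.6, -2.3]
grip_width: 0.0095
grasp_force: 20.0
```

{"fn": "servo_tool", "kwargs": {
  "series": [
    [[0.025,-0.005,0,0,0,0.013,0],[0.051,-0.01,0,0,0,0.025,0],[0.077,-0.013,0,0,0,0.038,0],[0.103,-0.015,0,0,0,0.051,0],[0.129,-0.016,0,0,0,0.064,0],[0.155,-0.016,0,0,0,0.076,0],[0.181,-0.015,0,0,0,0.089,0],[0.203,-0.014,0,0,0,0.1,0],[0.223,-0.012,0,0,0,0.11,0],[0.239,-0.01,0,0,0,0.118,0],[0.252,-0.008,0,0,0,0.124,0],[0.258,-0.006,0,0,0,0.127,0]]
  ]
}}

```text
time_s: 23.05
tool_pos: [0.4408, 0.0506, 0.118]
tool_rot: [-179.9, 0.1, 74.5]
force: [-5.2, -0.2, 3.6]
grip_width: 0.009
grasp_force: 20.0
```

```bash
python3 - <<'E'
from h import *
o=get_obs(); p=np.array(o["tool_pos"]); print(p,o["tool_rot"],o["force"],o["grip_width"],o["grasp_force"])
print(rel([.4411,.0585,.118],72.2)); Hn=np.array([.6355,.0443]); 
v=p[:2]-Hn; u=np.array([.4411,.0585])-Hn; print("angle left",(np.arctan2(v[1],v[0])-np.arctan2(u[1],u[0]))%6.2832)
E
```

```text
[0.44078061 0.05058967 0.11797543] [-1.79937958e+02  7.78916379e-02  7.44941463e+01] [-5.18187174 -0.18177107  3.62108002] 0.009038598455745924 20.002566108014435
[0.0257, -0.006, -0.0001, -0.0003, 0.0004, 0.0127]
angle left 0.04062580259734361
```

{"fn": "servo_tool", "kwargs": {
  "series": [
    [[0.006,-0.004,0,0,0,0.003,0],[0.012,-0.007,0,0,0,0.006,0],[0.018,-0.009,0,0,0,0.009,0],[0.023,-0.01,0,0,0,0.011,0],[0.028,-0.01,0,0,0,0.013,0],[0.032,-0.01,0,0,0,0.013,0],[0.036,-0.01,0,0,0,0.013,0],[0.036,-0.01,0,0,0,0.013,0],[0.036,-0.01,0,0,0,0.013,0]]
  ]
}}

```text
time_s: 23.8
tool_pos: [0.4412, 0.0593, 0.118]
tool_rot: [-180.0, 0.3, 72.2]
force: [-1.8, -9.2, 2.5]
grip_width: 0.0088
grasp_force: 20.0
```

```bash
python3 - <<'E'
from h import *
o=get_obs(); p=np.array(o["tool_pos"]); print(p,o["tool_rot"],o["force"],o["grip_width"]); print(np.dot(o["force"][:2],[np.cos(np.radians(72.2)),np.sin(np.radians(72.2))]))
E
```

```text
[0.44117341 0.05934474 0.11797396] [-179.98344835    0.31360631   72.18968467] [-1.83180907 -9.19110659  2.53091278] 0.008804197536515745
-9.311098170734022
```

{"fn": "servo_tool", "kwargs": {
  "series": [
    [[0,0,0,0,0,0,0.5],[0,0,0,0,0,0,0.5],[0,0,0,0,0,0,0.5],[0,0,0,0,0,0,0.5],[-0.005,0,0,0,0,0,0.5],[-0.01,0,0,0,0,0,0.5],[-0.01,0,-0.1,0,0,0,0.5],[-0.01,0,-0.22,0,0,0,0.5],[-0.01,0,-0.34,0,0,0,0.5],[-0.01,0,-0.44,0,0,0,0.5],[-0.01,0,-0.44,0,0,0,0.5]]
  ]
}}

```text
time_s: 24.72
tool_pos: [0.444, 0.061, 0.2565]
tool_rot: [179.5, -0.4, 72.3]
force: [1.0, 1.3, 0.8]
grip_width: 0.0434
grasp_force: 0.0
```

{"fn": "servo_tool", "kwargs": {
  "series": [
    [[-0.13,0,-0.1,0,0,0,0.5],[-0.26,0,-0.2,0,0,0,0.5],[-0.39,0,-0.2,0,0,0,0.5],[-0.5,0,-0.2,0,0,0,0.5],[-0.5,0,-0.2,0,0,0,0.5],[-0.5,0,-0.2,0,0,0,0.5],[-0.5,0,-0.2,0,0,0,0.5],[-0.5,0,-0.2,0,0,0,0.5]]
  ]
}}

```text
time_s: 25.38
tool_pos: [0.3953, -0.081, 0.3095]
tool_rot: [-179.9, 0.0, 72.5]
force: [0.3, 0.8, 0.0]
grip_width: 0.0433
grasp_force: 0.0
```

```bash
python3 - <<'E'
from h import *
o=get_obs(); print(o["tool_pos"],o["force"],o["grip_width"])
c0=np.load("top0.npz"); c=dict(eyes.read_camera("top"))
d=cv2.absdiff(c["frame"],c0["frame"]).max(2)
for n,(x0,x1,y0,y1) in dict(cup=(160,265,175,305),door=(219,262,190,305),lying=(412,452,212,248),dish=(440,476,275,315),b1=(365,408,228,272),b2=(338,378,274,314),small=(396,428,280,310)).items():
    print(n,(d[y0:y1,x0:x1]>25).mean().round(3))
w=(eyes.read_camera("scene")["frame"]); d=cv2.absdiff(w,np.load("scene0.npz")["frame"]).max(2); print("scene cupboard",(d[150:245,215:315]>25).mean(),"lying,dish",(d[285:322,392:426]>25).mean(),(d[345:375,362:400]>25).mean())
P=cloud(c); Z=P[...,2]; im=c["frame"]
hsv=cv2.cvtColor(im,cv2.COLOR_RGB2HSV); m=np.zeros(Z.shape,bool); m[185:305,215:262]=1
g=(m&(abs(Z-.156)<.006)&(hsv[...,1]<60)).astype(np.uint8); n_,lab,st,_=cv2.connectedComponentsWithStats(g); k=lab==1+st[1:,4].argmax()
vv,uu=np.nonzero(k); print(cv2.minAreaRect((ray(c,np.c_[uu,vv],.156)[:,:2]*1000).astype(np.float32)))
E
```

```text
[ 0.39528017 -0.08102011  0.30951681] [0.32038635 0.75091691 0.00429926] 0.043278252156433536
cup 0.0
door 0.0
lying 0.0
dish 0.0
b1 0.258
b2 0.981
small 0.616
scene cupboard 0.23442105263157895 lying,dish 0.0 0.0
((531.7110595703125, 75.82001495361328), (18.706588745117188, 213.47764587402344), 72.27017974853516)
```

The cupboard and door match the first picture, so the door is fully shut. The lying spool and dish are unchanged.

```bash
python3 -c "
from h import *
print(env.sign_off())"
```

```text
the job is handed in; nothing more can be done
None
```

The job is handed in at about 25 s of the 72 s allowed: the small spool is standing in the rack's outer pocket and the door is fully shut. The jar was still upright in the inner pocket when last seen, just before closing, and the lying spool and dish haven't moved.

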